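Dock the leak-test shuttle and swing its safety brace into the detent

TASK

The shuttle carrying the steel tube sits short of the blue leak-test head, and it sticks part-way along its rods: push it through the tight spot and ease it fully home onto the stop hidden inside the head, without slamming or ramming it. Then swing the red safety brace out across the rods behind the shuttle until it clicks into its end detent, and let go of everything. Leave the parts standing around undisturbed.

Things in the scene. Friction and masses are not known exactly. Their poses are not given: they have to be found in the camera images.
- rig: Leak-test rig bolted to the bench: plate 300 x 470 x 12 mm (x -150..150, y -260..210 mm), two rods along its y axis, blue test head (130 wide, top at 136 mm, dial and a cap on it up to 162 mm) over y 85..205 mm. Origin on the bench surface. The shuttle slides to rig +y on the line x = 0; the brace hinge is at x -100, y -85 mm.
- carriage (a joint): Slide of the shuttle along rig +y, m; starts at 0 to 0.02. Shuttle 90 wide, 150 long, 0.7 to 1.3 kg, with a steel tube of 55 mm diameter, top at 105 mm. Slides with about 5 N; at a hidden place, joint 0.03 to 0.07, it sticks and needs 12 to 18 N to break free. Home is a hidden rubber-buffered stop between 0.10 and 0.13; the buffer yields 1 mm per 8 N.
- push_plate (a point): Point on the rear face (rig -y side) of the yellow push plate at the rear end of the shuttle, 95 mm above the bench, centred. The plate is 80 wide (rig x), 12 thick (rig y), upright from 42 to 115 mm above the bench; 35 mm free between it and the tube. Push it towards rig +y, or grip it. Axes as the rig's.
- stop_pin (a joint): Sensing pin of the stop inside the head, m; 0 = untouched, about 0.009 when the shuttle just meets the buffer, more as the buffer is squashed (spring 2 N there). Its red tail moves out behind the head.
- brace (a joint): Brace angle, rad: 0 = along rig -y beside the rods, grows counter-clockwise from above, 1.571 = straight across the rods (along rig +x); starts at 0 to 0.25. The detent is hidden between 1.44 and 1.70. It swings with about 2 N at the post, needs 10 to 14 N over a hump just (about 0.4 rad) before the detent, drops in, and meets a solid wall at the seat.
- brace_post (a point): Centre of the black upright post (20 mm diameter, 66 to 125 mm above the bench; this point at 100 mm) on the red brace bar, 135 mm from the hinge axis. The bar is 26 mm wide, from 52 to 66 mm above the bench, and ends 7 mm beyond the post.
- brace_hinge (a point): Point on the vertical hinge axis of the brace, 100 mm above the bench.
- plunger (a joint): Spring plunger of the detent, m: how far it is pressed out by the hub: about 0.006 while riding on the hub's rim, up to 0.009 on the hump, 0 to 0.001 once dropped into the notch (seated). Red cap beside the hinge, moving along rig y.
- piston_a: White piston with black foot (54 mm diameter) and a steel rod, 92 mm tall, loose on the rig plate; origin at its foot. Leave standing.
- piston_b: The same, a second one, farther along the plate.
- spring_a: Loose standing steel coil spring, 66 mm diameter, 100 mm tall, origin at its foot. Leave standing.
- tube_a: Loose standing steel tube, 55 mm diameter, 120 mm tall, origin at its foot. Leave standing.
- tube_b: The same, a second one.

How it is judged:
On the way, in this order (a step that is already met when the one before it is completed fails the run):
1. the shuttle is home on the hidden stop (its sensing pin pressed in more than 6.5 mm) (value of joint stop_pin above 0.0065 m), for 0.2 s.
2. the brace is across the rods with the detent plunger dropped into its notch, the shuttle still home (value of joint stop_pin above 0.0065 m and value of joint brace above 1.35 rad and value of joint plunger below 0.0025 m), for 0.2 s.
At the end, for the whole second after the job is handed in: The stop's sensing pin is pressed in more than 6.5 mm (shuttle within 2.5 mm of the buffer), the brace is swung out beyond 1.35 rad with the plunger less than 2.5 mm out of its notch, and shuttle and brace are at rest (all of step 2 and velocity of joint carriage between -0.02 and 0.02 m/s and velocity of joint brace between -0.02 and 0.02 rad/s); the robot touches nothing.
It fails at once if the shuttle slams into the stop (pin driven in faster than 0.2 m/s) (velocity of joint stop_pin above 0.2 m/s).
It fails at once if the stop is rammed: buffer squashed until the pin reads over 18 mm (about 60 N) (value of joint stop_pin above 0.018 m).
It fails at once if a part standing around is shoved more than 30 mm or knocked over (distance of any of piston_a, piston_b, spring_a, tube_a, tube_b from where it was at the start of the episode above 0.03 m or angle between any of piston_a, piston_b, spring_a, tube_a, tube_b's own z axis and vertical above 0.5 rad).
It also fails if it takes over 64 s, if anything falls off the work surface, if the arm or the gripper's body presses on something with over 40 N, if the wrist force passes 120 N, or if a joint passes its speed limit or range.

ROBOT

A 7-joint arm with a two-finger parallel gripper is mounted at the origin on the work surface. World frame = base frame: x ahead of the robot, y to its left, z up, the work surface at z = 0. Lengths are in m, angles in rad, forces in N, time in s.
With the tool pointing down it reaches from about 0.4 to 0.85 m from the base axis. Payload 10.4 kg.
Tool frame: the origin (TCP) lies on the centre line of the jaws, within the pads' length; the fingertips stand 14 mm ahead of it and the grasp point (between the pads) lies 5 mm behind it (manip.tip_reach is the distance from the TCP to the fingertips, in m); z points along the fingers, y is the line along which they close (so a half turn about z gives the same grasp; the last joint's range is limited). The gripper opens to 85 mm and grips with 20 to 120 N. Pads are 22 mm wide; open, the fingers measure 114 mm over their backs; the gripper's body (76 mm by 85 mm) begins 54 mm behind the grasp point. The pads swing forward as they close: fully open they stand 13 mm farther back than shut.
Start: joints at [1.321, 0.332, -0.065, 1.46, 0.022, 1.35, -0.088], TCP at [0.141, -0.609, 0.245] pointing down, gripper open.
Joint ranges: [-2.6, 2.6], [-0.5, 2.12], [-1.47, 1.34], [0.16, 2.42], [-1.27, 4.41], [0.06, 2.06], [-2.6, 2.6]. Speed limits (rad/s): [2.22, 2.22, 2.79, 2.79, 3.14, 3.14, 3.14].

INTERFACE

Orientations are given as a unit quaternion [x, y, z, w].
In Python, from workcell import manip gives the robot as it stands.
- The arm moves only by the shell command python3 -m pendant 'ROWS' [FORCE]. ROWS is JSON, a list of rows, each a list of 7 numbers: the shift along the tool's x, y, z in units of 50 mm (1.0 is 50 mm), then the turn, a rotation vector about the tool's x, y, z in units of 8 degrees (1.0 is 8 degrees), then the opening, from -1 (shut) to 1 (fully open), so that 0 is half open. In form: [[dx, dy, dz, ax, ay, az, jaw], ...]. A call has exactly 10 rows; each row is the pose to reach, as a shift and turn from the pose commanded when the call began, along the tool's axes at that moment; what a row does not reach only later rows make up. A row lasts 1/8 s, in which the tool goes at most 62.5 mm and 10.7 degrees, less where a joint would pass 70% of its speed; a pose out of reach is approached as far as the arm can. A call with a gripper value outside its range is refused whole. The fingers move at their own pace and stop on an object; FORCE is the grip in N (left out, the last holds). Time passes only in rows, so rows that repeat a pose let the fingers close, or fill a call up. It gives the time, the measured TCP pose, the force, the opening and the grip force at its end, in the units of the state.
- manip.get_obs(): the state, without advancing time (a new reading comes with each control period).
- manip.camera(name): name is "scene" or "side" or "wrist"; returns (picture, depth): 400x640x3 uint8, red, green, blue; 400x640 float32, m along the optical axis (not along the pixel's ray), 0 where there is no reading.
- manip.get_calibration(name): a dict with "fx", "fy", "cx", "cy" (pixels), "xyz" and "orientation" of the camera in the world. Camera axes: x right, y up, looking along -z (the intrinsics and any distortion apply to the point x, -y, -z); pixel columns grow to the right and rows downward; lengths in m; the calibration is good to about 2 mm. A picture is of the moment at which its call begins: read the wrist's pose just before it. get_calibration takes no time and is no camera call; for the wrist camera it gives the pose at the moment of the call.
- manip.hand_in(): hands the job in; it is judged then, once.
Trained networks look in the newest picture that a camera, given by its name, has taken for a name from the list of things; names that differ only in an ending like _2 or _b are one class to them, and where a whole thing is asked for, a point or a joint stands for the part that bears it (a point fixed in the world has none). Each returns a list of dicts, best first, with "p" (0 to 1); they miss things now and then, are a little off and sometimes report something else, mostly with a low value. They report only what shows in the picture. A call takes as long as a camera call.
- manip.find_in(thing, camera): "box" ([left, top, right, bottom] in pixels, round what is visible of it).
- manip.trace(thing, camera): "pixels" (400x640 bool, what is visible of it) and "box" ([left, top, right, bottom] in pixels, round what is visible of it).
- manip.tip_of(thing, camera): "pixel" ([column, row] in pixels: a listed point, or the origin of a listed thing).
The state is a dict: "clock": time; "joint_pos": joint angles; "joint_velocities": joint speeds; "tau": joint torques, N m; "position": TCP position; "ee_rot": TCP orientation; "ft_force": force on the tool from outside, world axes, zero at the start; "torque": the same for the moment, N m; "grip_width": opening from 0.0 (shut) to 1.0 (fully open); "grasp_force": force on a finger pad.
Only numpy, scipy, OpenCV 4.12 (cv2) and the standard library are available. Lean on these libraries where they do the work, as an engineer would, in place of code of your own. Each camera call takes 0.05 s, during which the arm holds its last target. There are 200 camera calls.

## Working session

There is one attempt and no reset: what is moved stays moved. The work goes in short steps, Python scripts to look and compute and a shell command to move; the robot and the scene stay as the last step left them, time stands still between calls to the robot, and variables do not carry over. Pictures are saved under pics/ and viewed, at most 10 in all, crops included, and the job is handed in when it is done.

```bash
mkdir -p pics; cat > h.py <<'E'
import numpy as np,cv2
from scipy.spatial.transform import Rotation as R
from workcell import manip
def world(cam,px,depth,dz=None):
    c=manip.get_calibration(cam);u,v=px
    d=depth
    p=np.array([(u-c['cx'])/c['fx']*d,-(v-c['cy'])/c['fy']*d,-d])
    return np.array(c['xyz'])+R.from_quat(c['orientation']).apply(p)
def onz(cam,px,z):
    a=np.array(manip.get_calibration(cam)['xyz']);b=world(cam,px,1.0)
    return a+(b-a)*(z-a[2])/(b[2]-a[2])
E
python3 - <<'E'
from h import *
o=manip.get_obs();print({k:np.round(v,3) for k,v in o.items()})
ims=[]
for cam in ['scene','side']:
    im,d=manip.camera(cam);cv2.imwrite(f'pics/{cam}0.png',im[:,:,::-1])
    c=manip.get_calibration(cam);print(cam,c)
    for t,z in [('push_plate',.095),('brace_post',.1),('brace_hinge',.1),('rig',0),('piston_a',.012),('spring_a',0),('tube_a',0)]:
        for r in manip.tip_of(t,cam)[:3]:
            print(t,round(r['p'],2),np.round(r['pixel'],1),np.round(onz(cam,r['pixel'],z),3))
E
```

```text
{'clock': np.float64(0.0), 'joint_pos': array([ 1.321,  0.333, -0.065,  1.461,  0.022,  1.35 , -0.088]), 'joint_velocities': array([ 0.   , -0.001,  0.002, -0.001, -0.001, -0.001,  0.001]), 'tau': array([ 1.0000e-03, -6.2544e+01,  5.0000e-02, -3.9161e+01,  1.6000e-02,
        1.0000e-02, -0.0000e+00]), 'position': array([ 0.14 , -0.609,  0.245]), 'ee_rot': array([ 0.994,  0.113, -0.   , -0.001]), 'ft_force': array([-0.057, -0.172,  0.319]), 'torque': array([-0.015,  0.011, -0.03 ]), 'grasp_force': np.float64(0.0), 'grip_width': np.float64(1.0)}
scene {'fx': 398.82875308031083, 'fy': 398.82875308031083, 'cx': 317.77073083706597, 'cy': 201.98992485553012, 'xyz': array([1.26005101, 0.20028703, 1.13998689]), 'orientation': array([0.18555569, 0.23653617, 0.76346316, 0.57161502])}
push_plate 0.82 [252.7 187.5] [ 0.559 -0.21   0.095]
brace_post 0.82 [240.7 165.3] [ 0.486 -0.282  0.1  ]
brace_hinge 0.85 [282.4 167.7] [ 0.455 -0.143  0.1  ]
rig 0.75 [277.4 241.6] [ 0.678 -0.089  0.   ]
rig 0.67 [297.9 216.2] [ 0.566 -0.055  0.   ]
piston_a 0.68 [229.2 228. ] [ 0.681 -0.255  0.012]
piston_a 0.
[... 321 characters left out ...]
80055397,  0.90317231]), 'orientation': array([-0.16283018,  0.41167017,  0.838618  , -0.31738598])}
push_plate 0.66 [396.1 160.6] [ 0.478 -0.286  0.095]
push_plate 0.57 [358.1 164. ] [ 0.56  -0.189  0.095]
brace_post 0.78 [393.9 158.3] [ 0.488 -0.286  0.1  ]
brace_hinge 0.76 [371.3 180.8] [ 0.467 -0.136  0.1  ]
brace_hinge 0.15 [232.2 360.5] [0.306 0.54  0.1  ]
rig 0.79 [334.2 202.9] [ 0.564 -0.075  0.   ]
rig 0.37 [370.1 179.7] [ 0.555 -0.255  0.   ]
piston_a 0.73 [339.  163.8] [ 0.688 -0.247  0.012]
piston_a 0.62 [305.9 182.7] [ 0.698 -0.085  0.012]
spring_a 0.98 [215.3 294. ] [0.549 0.414 0.   ]
tube_a 0.83 [434.1 171.5] [ 0.414 -0.442  0.   ]
tube_a 0.6 [230.5 359.8] [0.37  0.509 0.   ]
```

View pics/scene0.png

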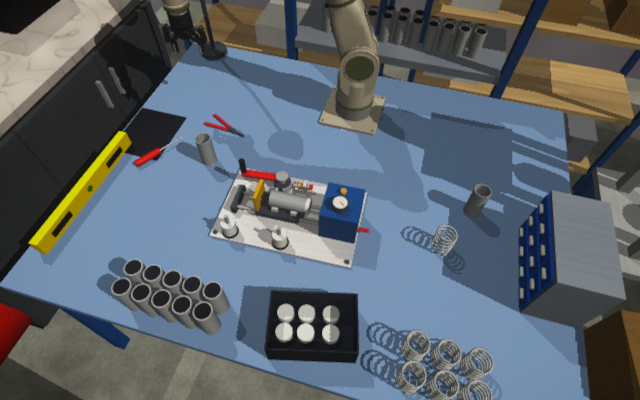

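View pics/side0.png

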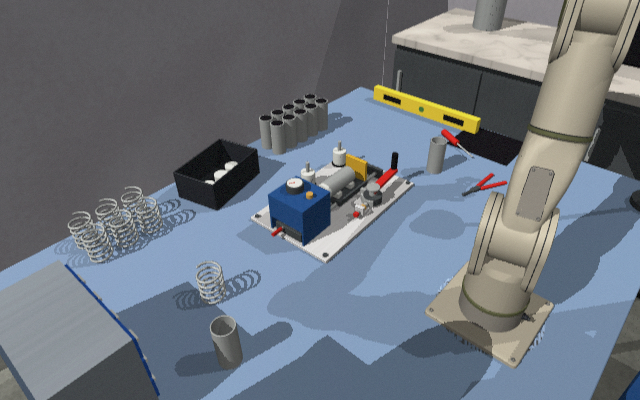

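The scene view shows the rig mid-bench: yellow plate at about (258,192), brace post at (241,165), blue head at (341,205) and pistons at (229,228) and (279,240). Tube_a stands at (206,148), well clear of the rods. The side view agrees: post (394,158), plate (357,166). Next I'll refine the rig yaw from depth.

```bash
python3 - <<'E'
from h import *
im,d=manip.camera('scene')
c=manip.get_calibration('scene')
v,u=np.mgrid[:400,:640]
P=np.stack([(u-c['cx'])/c['fx']*d,-(v-c['cy'])/c['fy']*d,-d],-1)
W=R.from_quat(c['orientation']).apply(P.reshape(-1,3)).reshape(P.shape)+c['xyz']
near=(abs(W[...,0]-.57)<.25)&(abs(W[...,1]+.08)<.3)&(d>0)
I=im.astype(int);r,g,b=I[...,0],I[...,1],I[...,2]
for n,m in [('plate',near&(W[...,2]>.008)&(W[...,2]<.018)&(abs(r-b)<30)&(r>90)),('head',near&(W[...,2]>.128)&(W[...,2]<.142)),
  ('yellow',near&(r>1.6*b)&(g>1.3*b)&(W[...,2]>.03)),('red',near&(r>2.2*g)&(r>2.2*b)&(W[...,2]>.045)&(W[...,2]<.075)&(W[...,1]<-.12))]:
    p=W[m];  rc=cv2.minAreaRect(p[:,:2].astype(np.float32)) if len(p)>3 else None
    print(n,len(p),rc,np.round(np.percentile(p,[2,50,98],0),3).tolist())
# heights between plate and rear
q=np.array([.555,-.245]);m=near&(np.hypot(W[...,0]-q[0],W[...,1]-q[1])<.04);print('zmax behind plate',np.percentile(W[m][:,2],[50,90,99]))
o=manip.get_obs();T=R.from_quat(o['ee_rot']);print(T.as_matrix().round(3).tolist())
E
```

```text
plate 4510 ((0.5645424127578735, -0.0820351392030716), (0.3035648763179779, 0.4698890149593353), 2.223259210586548) [[0.425, -0.31, 0.008], [0.638, -0.068, 0.012], [0.714, 0.148, 0.016]]
head 1122 ((0.5535555481910706, -0.06653487682342529), (0.4368564188480377, 0.1387515664100647), 88.39099884033203) [[0.494, 0.03, 0.13], [0.561, 0.097, 0.136], [0.623, 0.147, 0.14]]
yellow 308 ((0.5171970725059509, -0.06097337603569031), (0.12893803417682648, 0.29653677344322205), 12.568387031555176) [[0.459, -0.193, 0.034], [0.566, -0.183, 0.094], [0.609, 0.088, 0.149]]
red 217 ((0.47832435369491577, -0.2213214635848999), (0.025052323937416077, 0.12174738198518753), 6.497725486755371) [[0.464, -0.276, 0.053], [0.481, -0.22, 0.064], [0.494, -0.166, 0.07]]
zmax behind plate [0.02535546 0.04650077 0.04885296]
[[0.974, 0.225, 0.0], [0.225, -0.974, -0.0], [0.0, 0.0, -1.0]]
```

```bash
python3 -m pendant '[[1,-0.5,0,0,0,0.2,-1],[2,-1,0,0,0,0.4,-1],[3,-1.5,0,0,0,0.6,-1],[4,-2,0,0,0,0.8,-1],[5,-2.5,0,0,0,1,-1],[6,-3,0,0,0,1.2,-1],[7,-3.5,0,0,0,1.35,-1],[8,-4,0,0,0,1.35,-1],[9,-4.5,0,0,0,1.35,-1],[9.9,-4.9,0,0,0,1.35,-1]]' 20
python3 -m pendant '[[0,0,0,0,0,0,-1],[0,0,0,0,0,0,-1],[0,0,0,0,0,0,-1],[0,0,0,0,0,0,-1],[0,0,0,0,0,0,-1],[0,0,0,0,0,0,-1],[0,0,0,0,0,0,-1],[0,0,0,0,0,0,-1],[0,0,0,0,0,0,-1],[0,0,0,0,0,0,-1]]'
python3 - <<'E'
from h import *
im,d=manip.camera('wrist');cv2.imwrite('pics/w1.png',im[:,:,::-1])
for t,z in [('push_plate',.095),('brace_post',.1),('brace_hinge',.1)]:
    for r in manip.tip_of(t,'wrist')[:2]:
        print(t,round(r['p'],2),np.round(r['pixel'],1),np.round(onz('wrist',r['pixel'],z),3))
E
```

```text
clock: 2.1
position: [0.5692, -0.2573, 0.2455]
ee_rot: [1.0, 0.02, 0.0, 0.0]
ft_force: [0.3, -0.5, 0.4]
grip_width: -0.001
grasp_force: 0.0
clock: 3.35
position: [0.5678, -0.2589, 0.2453]
ee_rot: [1.0, 0.019, 0.0, 0.0]
ft_force: [1.1, -0.1, 0.7]
grip_width: -0.0
grasp_force: 0.0
push_plate 0.6 [257.9 179.4] [ 0.571 -0.196  0.095]
brace_hinge 0.88 [208.2 279.4] [ 0.469 -0.146  0.1  ]
```

View pics/w1.png

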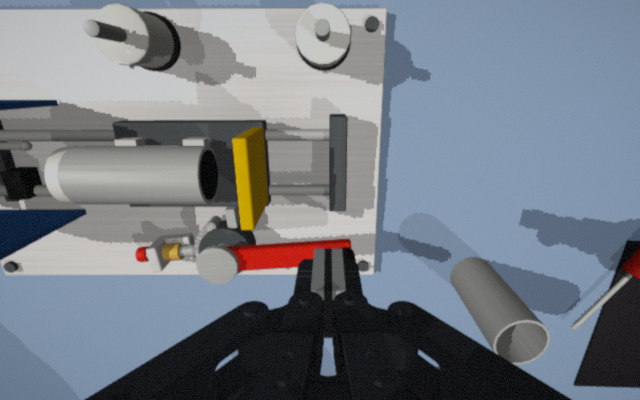

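The wrist view shows the plate at (250,178) with its rear face clear, the brace at (290,255) and the rod end block at (339,160), low enough to pass over. I'll descend behind the plate.

```bash
python3 -m pendant '[[0,0,0.5,0,0,0,-1],[0,0,1,0,0,0,-1],[0,0,1.5,0,0,0,-1],[0,0,2,0,0,0,-1],[0,0,2.5,0,0,0,-1],[0,0,2.9,0,0,0,-1],[0,-0.2,3,0,0,0,-1],[0,-0.4,3,0,0,0,-1],[0,-0.6,3,0,0,0,-1],[0,-0.7,3,0,0,0,-1]]'
python3 -m pendant '[[0,-0.1,0,0,0,0,-1],[0,-0.15,0,0,0,0,-1],[0,-0.2,0,0,0,0,-1],[0,-0.25,0,0,0,0,-1],[0,-0.3,0,0,0,0,-1],[0,-0.35,0,0,0,0,-1],[0,-0.4,0,0,0,0,-1],[0,-0.45,0,0,0,0,-1],[0,-0.5,0,0,0,0,-1],[0,-0.5,0,0,0,0,-1]]'
```

```text
clock: 4.8
position: [0.567, -0.2229, 0.0962]
ee_rot: [1.0, 0.02, 0.001, 0.0]
ft_force: [0.4, 0.1, -0.0]
grip_width: -0.004
grasp_force: 0.0
clock: 6.05
position: [0.5654, -0.1987, 0.0953]
ee_rot: [1.0, 0.019, -0.0, -0.0]
ft_force: [0.6, -3.8, -1.5]
grip_width: -0.0
grasp_force: 1.6
```

```bash
python3 -m pendant '[[0,-0.05,0,0,0,0,-1],[0,-0.1,0,0,0,0,-1],[0,-0.15,0,0,0,0,-1],[0,-0.2,0,0,0,0,-1],[0,-0.25,0,0,0,0,-1],[0,-0.3,0,0,0,0,-1],[0,-0.35,0,0,0,0,-1],[0,-0.4,0,0,0,0,-1],[0,-0.45,0,0,0,0,-1],[0,-0.5,0,0,0,0,-1]]'
python3 -m pendant '[[0,-0.05,0,0,0,0,-1],[0,-0.1,0,0,0,0,-1],[0,-0.15,0,0,0,0,-1],[0,-0.2,0,0,0,0,-1],[0,-0.25,0,0,0,0,-1],[0,-0.3,0,0,0,0,-1],[0,-0.35,0,0,0,0,-1],[0,-0.4,0,0,0,0,-1],[0,-0.45,0,0,0,0,-1],[0,-0.5,0,0,0,0,-1]]'
```

```text
clock: 7.3
position: [0.5645, -0.1786, 0.0954]
ee_rot: [1.0, 0.017, 0.001, 0.003]
ft_force: [4.4, -20.2, -5.0]
grip_width: -0.0
grasp_force: 10.3
clock: 8.55
position: [0.5634, -0.1489, 0.0953]
ee_rot: [1.0, 0.019, -0.0, 0.0]
ft_force: [-1.1, -6.0, -0.8]
grip_width: -0.0
grasp_force: 2.4
```

```bash
python3 -m pendant '[[0,-0.04,0,0,0,0,-1],[0,-0.08,0,0,0,0,-1],[0,-0.12,0,0,0,0,-1],[0,-0.16,0,0,0,0,-1],[0,-0.2,0,0,0,0,-1],[0,-0.24,0,0,0,0,-1],[0,-0.28,0,0,0,0,-1],[0,-0.32,0,0,0,0,-1],[0,-0.36,0,0,0,0,-1],[0,-0.4,0,0,0,0,-1]]'
python3 - <<'E'
from h import *
im,d=manip.camera('side');cv2.imwrite('pics/s2.png',cv2.resize(im[120:260,220:440,::-1],None,fx=3.5,fy=3.5))
E
```

```text
clock: 9.8
position: [0.5626, -0.1289, 0.0953]
ee_rot: [1.0, 0.019, -0.0, 0.0]
ft_force: [-2.2, -3.8, 1.0]
grip_width: -0.001
grasp_force: 2.4
```

View pics/s2.png

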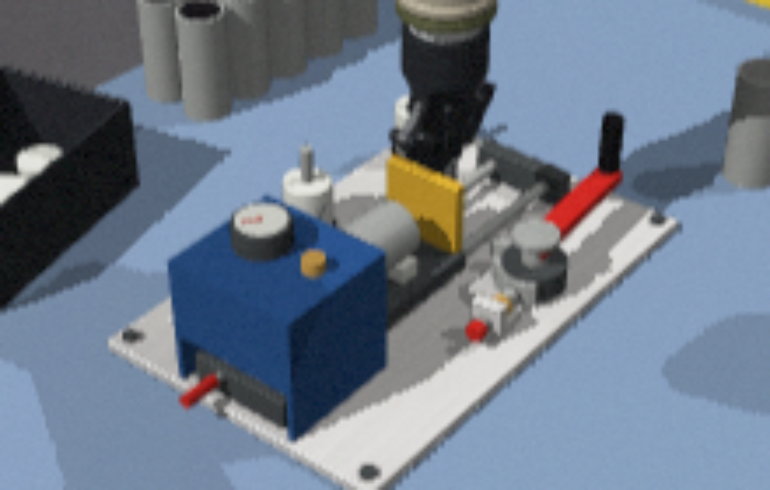

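The crop shows the shuttle entering the head, with the finger on the yellow plate at (425,200) and the red pin tail out at (200,390). I'll keep easing it in, with smaller steps.

```bash
python3 -m pendant '[[0,-0.03,0,0,0,0,-1],[0,-0.06,0,0,0,0,-1],[0,-0.09,0,0,0,0,-1],[0,-0.12,0,0,0,0,-1],[0,-0.15,0,0,0,0,-1],[0,-0.18,0,0,0,0,-1],[0,-0.21,0,0,0,0,-1],[0,-0.24,0,0,0,0,-1],[0,-0.27,0,0,0,0,-1],[0,-0.3,0,0,0,0,-1]]'
cat > tail.py <<'E'
from h import *
im,d=manip.camera('side');I=im.astype(int);m=(I[...,0]>1.8*I[...,1])&(I[...,0]>1.8*I[...,2])&(I[...,0]>70)
m[:, :265]=0;m[:,300:]=0;m[:220]=0;m[250:]=0
ys,xs=np.where(m);print('tail',xs.min(),xs.max(),len(xs), onz('side',(xs.min(),ys[xs.argmin()]),.06))
E
python3 tail.py
```

```text
clock: 11.1
position: [0.562, -0.114, 0.0953]
ee_rot: [1.0, 0.019, -0.0, 0.0]
ft_force: [-2.5, -4.9, -0.2]
grip_width: -0.0
grasp_force: 2.3
tail 271 282 44 [0.55648424 0.20395565 0.06      ]
```

```bash
python3 -m pendant '[[0,-0.02,0,0,0,0,-1],[0,-0.04,0,0,0,0,-1],[0,-0.06,0,0,0,0,-1],[0,-0.08,0,0,0,0,-1],[0,-0.1,0,0,0,0,-1],[0,-0.12,0,0,0,0,-1],[0,-0.14,0,0,0,0,-1],[0,-0.16,0,0,0,0,-1],[0,-0.18,0,0,0,0,-1],[0,-0.2,0,0,0,0,-1]]'; python3 tail.py
```

```text
clock: 12.4
position: [0.5616, -0.1047, 0.0953]
ee_rot: [1.0, 0.019, -0.0, 0.0]
ft_force: [-2.0, -7.2, 0.3]
grip_width: -0.002
grasp_force: 3.2
tail 269 279 43 [0.55765187 0.21042922 0.06      ]
```

```bash
python3 -m pendant '[[0,-0.01,0,0,0,0,-1],[0,-0.02,0,0,0,0,-1],[0,-0.03,0,0,0,0,-1],[0,-0.04,0,0,0,0,-1],[0,-0.05,0,0,0,0,-1],[0,-0.06,0,0,0,0,-1],[0,-0.07,0,0,0,0,-1],[0,-0.08,0,0,0,0,-1],[0,-0.08,0,0,0,0,-1],[0,-0.08,0,0,0,0,-1]]'; python3 tail.py
```

```text
clock: 13.7
position: [0.5615, -0.1031, 0.0953]
ee_rot: [1.0, 0.018, -0.0, 0.002]
ft_force: [-1.1, -13.6, -2.0]
grip_width: -0.005
grasp_force: 6.6
tail 269 279 41 [0.55765187 0.21042922 0.06      ]
```

```bash
python3 -m pendant '[[0,-0.01,0,0,0,0,-1],[0,-0.02,0,0,0,0,-1],[0,-0.03,0,0,0,0,-1],[0,-0.04,0,0,0,0,-1],[0,-0.05,0,0,0,0,-1],[0,-0.06,0,0,0,0,-1],[0,-0.07,0,0,0,0,-1],[0,-0.07,0,0,0,0,-1],[0,-0.07,0,0,0,0,-1],[0,-0.07,0,0,0,0,-1]]'; python3 tail.py
```

```text
clock: 15.0
position: [0.5614, -0.1021, 0.0954]
ee_rot: [1.0, 0.017, 0.0, 0.003]
ft_force: [-0.5, -20.4, -1.9]
grip_width: -0.001
grasp_force: 10.3
tail 269 279 41 [0.55765187 0.21042922 0.06      ]
```

Home on the buffer: the force climbs about 7 N per mm there. I'll back off gently, rise, and go look at the post.

```bash
python3 -m pendant '[[0,0.1,0,0,0,0,-1],[0,0.3,0,0,0,0,-1],[0,0.6,0,0,0,0,-1],[0,0.7,-0.6,0,0,0,-1],[0,0.7,-1.4,0,0,0,-1],[0,0.7,-2.2,0,0,0,-1],[-0.6,1.2,-2.7,0,0,0,0],[-1.2,1.9,-2.7,0,0,0,0],[-1.8,2.6,-2.7,0,0,0,0],[-2.4,3.3,-2.7,0,0,0,0]]'
python3 -m pendant '[[-0.2,0.3,0,0,0,0,0],[-0.2,0.3,0,0,0,0,0],[-0.2,0.3,0,0,0,0,0],[-0.2,0.3,0,0,0,0,0],[-0.2,0.3,0,0,0,0,0],[-0.2,0.3,0,0,0,0,0],[-0.2,0.3,0,0,0,0,0],[-0.2,0.3,0,0,0,0,0],[-0.2,0.3,0,0,0,0,0],[-0.2,0.3,0,0,0,0,0]]'
python3 tail.py
python3 - <<'E'
from h import *
im,d=manip.camera('wrist');cv2.imwrite('pics/w3.png',im[:,:,::-1])
for t,z in [('push_plate',.095),('brace_post',.1),('brace_hinge',.1)]:
    for r in manip.tip_of(t,'wrist')[:2]:
        print(t,round(r['p'],2),np.round(r['pixel'],1),np.round(onz('wrist',r['pixel'],z),3))
for r in manip.trace('brace_post','wrist')[:1]: print(r['box'],r['p'])
E
```

```text
clock: 16.3
position: [0.4471, -0.2674, 0.2306]
ee_rot: [1.0, 0.019, 0.0, 0.0]
ft_force: [0.6, -0.5, -0.4]
grip_width: 0.498
grasp_force: 0.0
clock: 17.55
position: [0.4385, -0.2815, 0.2303]
ee_rot: [1.0, 0.019, 0.0, 0.0]
ft_force: [0.3, -0.6, 0.1]
grip_width: 0.496
grasp_force: 0.0
tail 269 279 42 [0.55765187 0.21042922 0.06      ]
push_plate 0.95 [63.2  9.7] [ 0.566 -0.088  0.095]
brace_post 0.82 [325.9 138.2] [ 0.483 -0.278  0.1  ]
[147.8, 82.0, 342.6, 170.7] 0.86
```

View pics/w3.png

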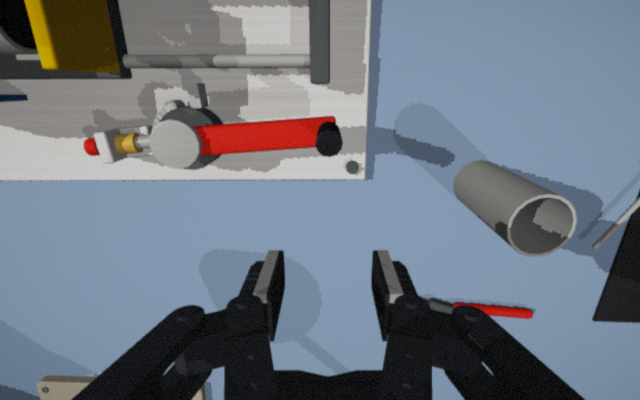

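The wrist view shows the black post at (329,138) at the end of the brace bar, with the jaws straddling its line and tube_a clear at (515,205). The plate stayed at home.

```bash
python3 -m pendant '[[0.5,0,0,0,0,0,0],[0.89,-0.03,0,0,0,0,0],[0.89,-0.03,0.6,0,0,0,0],[0.89,-0.03,1.2,0,0,0,0],[0.89,-0.03,1.8,0,0,0,0],[0.89,-0.03,2.3,0,0,0,0],[0.89,-0.03,2.6,0,0,0,0],[0.89,-0.03,2.76,0,0,0,0],[0.89,-0.03,2.76,0,0,0,0],[0.89,-0.03,2.76,0,0,0,0]]' 30
python3 -m pendant '[[0,0,0,0,0,0,-0.3],[0,0,0,0,0,0,-0.5],[0,0,0,0,0,0,-0.7],[0,0,0,0,0,0,-0.8],[0,0,0,0,0,0,-1],[0,0,0,0,0,0,-1],[0,0,0,0,0,0,-1],[0,0,0,0,0,0,-1],[0,0,0,0,0,0,-1],[0,0,0,0,0,0,-1]]' 30
```

```text
clock: 19.1
position: [0.4835, -0.2785, 0.0932]
ee_rot: [1.0, 0.019, 0.001, 0.0]
ft_force: [0.6, -0.7, 0.2]
grip_width: 0.504
grasp_force: 0.0
clock: 20.35
position: [0.4834, -0.2804, 0.0933]
ee_rot: [1.0, 0.018, 0.001, 0.002]
ft_force: [1.1, -7.4, 1.4]
grip_width: 0.224
grasp_force: 30.5
```

```bash
python3 -m pendant '[[0.2,0.02,0,0,0,0,-1],[0.38,-0.02,0,0,0,0,-1],[0.57,-0.07,0,0,0,0,-1],[0.75,-0.12,0,0,0,0,-1],[0.92,-0.2,0,0,0,0,-1],[1.09,-0.28,0,0,0,0,-1],[1.25,-0.38,0,0,0,0,-1],[1.41,-0.49,0,0,0,0,-1],[1.56,-0.61,0,0,0,0,-1],[1.69,-0.73,0,0,0,0,-1]]'
python3 - <<'E'
from h import *
o=manip.get_obs();p=o['position'];v=p[:2]-np.array([.468,-.146]);print(np.hypot(*v),np.arctan2(v[0],-v[1])-.038)
E
```

```text
clock: 21.6
position: [0.5667, -0.2444, 0.0935]
ee_rot: [1.0, 0.017, 0.002, 0.004]
ft_force: [5.5, -18.8, -3.4]
grip_width: 0.224
grasp_force: 30.8
0.13934730983338867 0.7489688923508249
```

```bash
cat > arc.py <<'E'
from h import *
import sys
hx,hy,cx,cy,a,b=map(float,sys.argv[1:7])
for t in np.linspace(a,b,10):
    w=t+.038;p=np.array([hx,hy])+.135*np.array([np.sin(w),-np.cos(w)])-[cx,cy]
    c,s=np.cos(.038),np.sin(.038);print(round(t,2),np.round([(c*p[0]+s*p[1])/.05,(s*p[0]-c*p[1])/.05],2))
E
python3 arc.py .4746 -.1457 .5665 -.2388 .75 1.15
```

```text
0.75 [0.07 0.05]
0.79 [ 0.16 -0.04]
0.84 [ 0.24 -0.13]
0.88 [ 0.32 -0.22]
0.93 [ 0.39 -0.31]
0.97 [ 0.46 -0.41]
1.02 [ 0.53 -0.51]
1.06 [ 0.59 -0.61]
1.11 [ 0.65 -0.72]
1.15 [ 0.7  -0.83]
```

```bash
python3 -m pendant '[[0.07,0.05,0,0,0,0,-1],[0.16,-0.04,0,0,0,0,-1],[0.24,-0.13,0,0,0,0,-1],[0.32,-0.22,0,0,0,0,-1],[0.39,-0.31,0,0,0,0,-1],[0.46,-0.41,0,0,0,0,-1],[0.53,-0.51,0,0,0,0,-1],[0.59,-0.61,0,0,0,0,-1],[0.65,-0.72,0,0,0,0,-1],[0.7,-0.83,0,0,0,0,-1]]'
python3 arc.py .4746 -.1457 .6 -.196 1.19 1.6; python3 tail.py
```

```text
clock: 22.85
position: [0.6007, -0.2023, 0.0935]
ee_rot: [1.0, 0.017, 0.002, 0.004]
ft_force: [9.7, -21.6, -3.6]
grip_width: 0.227
grasp_force: 29.6
1.19 [ 0.04 -0.1 ]
1.24 [ 0.08 -0.21]
1.28 [ 0.12 -0.33]
1.33 [ 0.15 -0.45]
1.37 [ 0.18 -0.57]
1.42 [ 0.2  -0.69]
1.46 [ 0.22 -0.81]
1.51 [ 0.23 -0.93]
1.55 [ 0.23 -1.06]
1.6 [ 0.23 -1.18]
tail 269 279 41 [0.55765187 0.21042922 0.06      ]
```

```bash
python3 -m pendant '[[0.1,-0.04,0,0,0,0,-1],[0.12,-0.1,0,0,0,0,-1],[0.13,-0.15,0,0,0,0,-1],[0.15,-0.2,0,0,0,0,-1],[0.17,-0.26,0,0,0,0,-1],[0.19,-0.32,0,0,0,0,-1],[0.21,-0.38,0,0,0,0,-1],[0.22,-0.44,0,0,0,0,-1],[0.23,-0.5,0,0,0,0,-1],[0.24,-0.56,0,0,0,0,-1]]'
python3 - <<'E'
from h import *
im,d=manip.camera('side');cv2.imwrite('pics/s4.png',cv2.resize(im[120:260,220:440,::-1],None,fx=3.5,fy=3.5))
E
```

```text
clock: 24.15
position: [0.6127, -0.1721, 0.0936]
ee_rot: [1.0, 0.018, 0.003, 0.003]
ft_force: [13.2, -14.3, -6.7]
grip_width: 0.211
grasp_force: 30.1
```

View pics/s4.png

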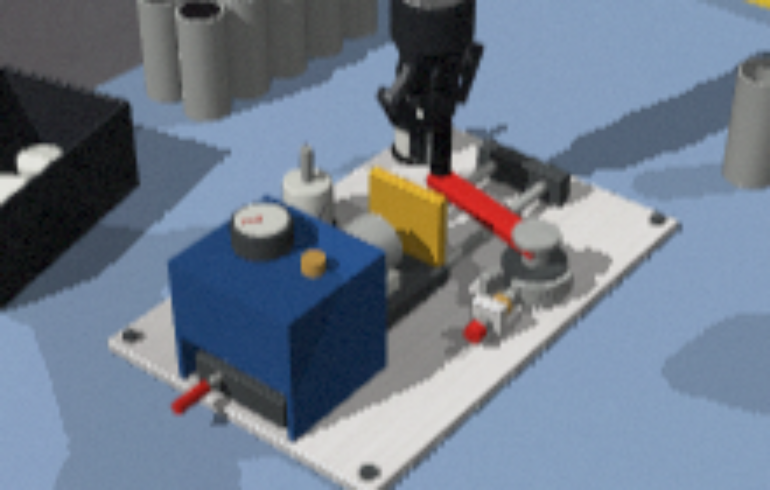

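The crop shows the brace nearly across the rods, with the post at (440,150) under the fingers. The plunger cap at (475,330) is not seated yet. The grip has slipped, so I'll check the post's offset in the pads.

```bash
python3 - <<'E'
from h import *
print(onz('side',(220+440/3.5,120+175/3.5),.066))
for r in manip.tip_of('brace_post','side')[:2]: print(r['p'],r['pixel'],onz('side',r['pixel'],.1))
im,d=manip.camera('wrist');cv2.imwrite('pics/w5.png',im[:,:,::-1])
for r in manip.tip_of('brace_post','wrist')[:2]: print(r['p'],r['pixel'],onz('wrist',r['pixel'],.1))
E
```

```text
[ 0.59510434 -0.16965478  0.066     ]
0.58 [346.7, 161.2] [ 0.59368028 -0.17185874  0.1       ]
0.66 [326.8, 312.4] [ 0.6016685  -0.16771086  0.1       ]
0.5 [180.9, 101.3] [ 0.69077466 -0.11180119  0.1       ]
```

View pics/w5.png

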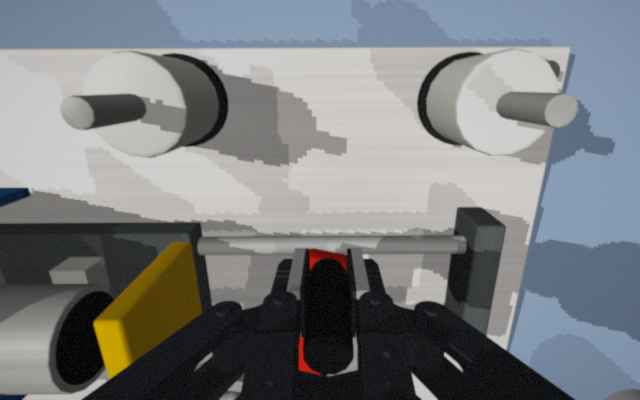

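The wrist view shows the post at (328,350), between the fingers but about 12 mm toward the hinge side of the pads. I'll open slightly, recentre and regrip.

```bash
python3 -m pendant '[[0,0.04,0,0,0,0,-0.3],[0,0.04,0,0,0,0,-0.3],[0,0.04,0,0,0,0,-0.3],[-0.12,0.04,0,0,0,0,-0.3],[-0.25,0.04,0,0,0,0,-0.3],[-0.25,0.04,0,0,0,0,-0.3],[-0.25,0.04,0,0,0,0,-0.8],[-0.25,0.04,0,0,0,0,-1],[-0.25,0.04,0,0,0,0,-1],[-0.25,0.04,0,0,0,0,-1]]' 40
python3 -m pendant '[[0,0,0,0,0,0,-1],[0,0,0,0,0,0,-1],[0,0,0,0,0,0,-1],[0,-0.05,0,0,0,0,-1],[0,-0.1,0,0,0,0,-1],[0,-0.15,0,0,0,0,-1],[0.01,-0.2,0,0,0,0,-1],[0.01,-0.25,0,0,0,0,-1],[0.01,-0.3,0,0,0,0,-1],[0.01,-0.3,0,0,0,0,-1]]'; python3 tail.py
```

```text
clock: 25.6
position: [0.5976, -0.1678, 0.0926]
ee_rot: [1.0, 0.02, -0.001, -0.001]
ft_force: [-4.2, 6.1, 5.8]
grip_width: 0.223
grasp_force: 39.1
clock: 26.85
position: [0.5989, -0.1527, 0.0926]
ee_rot: [1.0, 0.02, 0.001, -0.001]
ft_force: [5.5, 5.4, -0.1]
grip_width: 0.223
grasp_force: 39.8
tail 269 279 41 [0.55765187 0.21042922 0.06      ]
```

```bash
python3 -m pendant '[[0,-0.04,0,0,0,0,-1],[0,-0.08,0,0,0,0,-1],[0,-0.12,0,0,0,0,-1],[0,-0.16,0,0,0,0,-1],[0,-0.2,0,0,0,0,-1],[0,-0.24,0,0,0,0,-1],[0,-0.24,0,0,0,0,-1],[0,-0.24,0,0,0,0,-1],[0,-0.24,0,0,0,0,-1],[0,-0.24,0,0,0,0,-1]]'
```

```text
clock: 28.15
position: [0.5984, -0.1422, 0.0927]
ee_rot: [1.0, 0.02, 0.001, 0.0]
ft_force: [6.3, -0.5, -0.6]
grip_width: 0.224
grasp_force: 39.8
```

```bash
python3 -m pendant '[[0,-0.03,0,0,0,0,-1],[0,-0.06,0,0,0,0,-1],[0,-0.09,0,0,0,0,-1],[0,-0.12,0,0,0,0,-1],[0,-0.15,0,0,0,0,-1],[0,-0.18,0,0,0,0,-1],[0,-0.21,0,0,0,0,-1],[0,-0.21,0,0,0,0,-1],[0,-0.21,0,0,0,0,-1],[0,-0.21,0,0,0,0,-1]]'
```

```text
clock: 29.4
position: [0.5972, -0.1329, 0.0926]
ee_rot: [1.0, 0.019, 0.0, 0.001]
ft_force: [4.5, -2.7, 1.8]
grip_width: 0.221
grasp_force: 40.1
```

```bash
python3 -m pendant '[[0,-0.03,0,0,0,0,-1],[-0.01,-0.06,0,0,0,0,-1],[-0.01,-0.09,0,0,0,0,-1],[-0.02,-0.12,0,0,0,0,-1],[-0.02,-0.15,0,0,0,0,-1],[-0.03,-0.18,0,0,0,0,-1],[-0.03,-0.21,0,0,0,0,-1],[-0.03,-0.21,0,0,0,0,-1],[-0.03,-0.21,0,0,0,0,-1],[-0.03,-0.21,0,0,0,0,-1]]'
python3 - <<'E'
from h import *
im,d=manip.camera('side');cv2.imwrite('pics/s6.png',cv2.resize(im[120:260,220:440,::-1],None,fx=3.5,fy=3.5))
E
```

```text
clock: 30.65
position: [0.5955, -0.1235, 0.0926]
ee_rot: [1.0, 0.018, 0.001, 0.001]
ft_force: [6.9, -5.6, 0.8]
grip_width: 0.221
grasp_force: 40.1
```

View pics/s6.png

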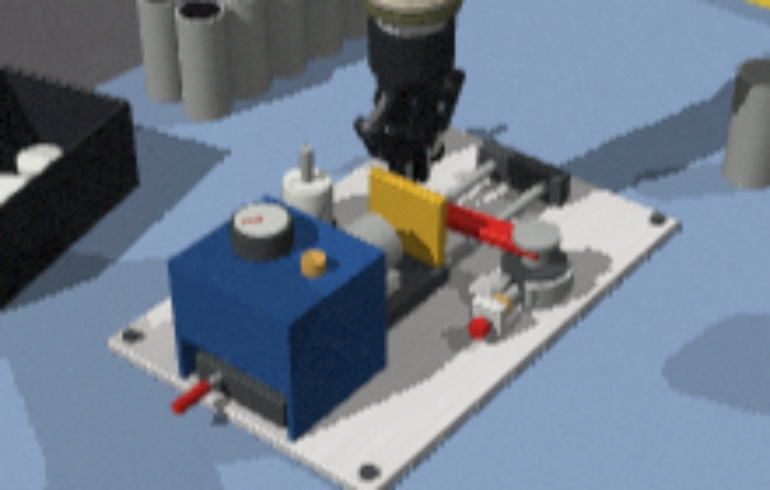

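The cap has drawn inward, from (475,331) to (480,327), and the brace lies just behind the plate. I'll press a few millimetres more to feel for the wall.

```bash
python3 -m pendant '[[0,-0.02,0,0,0,0,-1],[0,-0.04,0,0,0,0,-1],[-0.01,-0.06,0,0,0,0,-1],[-0.01,-0.08,0,0,0,0,-1],[-0.01,-0.1,0,0,0,0,-1],[-0.01,-0.1,0,0,0,0,-1],[-0.01,-0.1,0,0,0,0,-1],[-0.01,-0.1,0,0,0,0,-1],[-0.01,-0.1,0,0,0,0,-1],[-0.01,-0.1,0,0,0,0,-1]]'
cat > cap.py <<'E'
from h import *
im,d=manip.camera('side');I=im.astype(int);m=(I[...,0]>1.8*I[...,1])&(I[...,0]>1.8*I[...,2])&(I[...,0]>70)
m[:, :346]=0;m[:,366:]=0;m[:205]=0;m[222:]=0
ys,xs=np.where(m);print('cap',xs.mean(),ys.mean(),len(xs))
for n in ['s2','s4','s6']:
    J=cv2.imread(f'pics/{n}.png').astype(int)[295:355,440:510,::-1]
    m=(J[...,0]>1.8*J[...,1])&(J[...,0]>1.8*J[...,2])&(J[...,0]>70);ys,xs=np.where(m)
    print(n,(xs.mean()+440)/3.5+220,(ys.mean()+295)/3.5+120,len(xs)/12)
E
python3 cap.py;python3 tail.py
```

```text
clock: 31.95
position: [0.5952, -0.1214, 0.0926]
ee_rot: [1.0, 0.017, 0.001, 0.002]
ft_force: [9.8, -14.8, -3.0]
grip_width: 0.22
grasp_force: 40.1
cap 356.3666666666667 213.36666666666667 30
s2 355.9403453689168 214.3563579277865 30.333333333333332
s4 355.5965045592705 214.71200607902733 31.333333333333332
s6 356.7154346993489 213.6775181922635 31.083333333333332
tail 269 279 42 [0.55765187 0.21042922 0.06      ]
```

```bash
python3 -m pendant '[[0,-0.02,0,0,0,0,-1],[0,-0.04,0,0,0,0,-1],[0,-0.06,0,0,0,0,-1],[0,-0.08,0,0,0,0,-1],[0,-0.08,0,0,0,0,-1],[0,-0.08,0,0,0,0,-1],[0,-0.08,0,0,0,0,-1],[0,-0.08,0,0,0,0,-1],[0,-0.08,0,0,0,0,-1],[0,-0.08,0,0,0,0,-1]]'; python3 cap.py | head -1
```

```text
clock: 33.3
position: [0.5951, -0.1195, 0.0926]
ee_rot: [1.0, 0.016, 0.002, 0.003]
ft_force: [12.4, -20.6, -4.1]
grip_width: 0.218
grasp_force: 40.4
cap 356.3666666666667 213.36666666666667 30
```

The cap stays drawn in while the force climbs, so the brace is seated against its wall. I'll relieve the load, open slightly and rise.

```bash
python3 -m pendant '[[0,0.06,0,0,0,0,-1],[0,0.12,0,0,0,0,-1],[0,0.12,0,0,0,0,-0.45],[0,0.14,0,0,0,0,-0.36],[0,0.14,0,0,0,0,-0.36],[0,0.14,0,0,0,0,-0.36],[0,0.14,0,0,0,0,-0.36],[0,0.14,0,0,0,0,-0.36],[0,0.14,0,0,0,0,-0.36],[0,0.14,0,0,0,0,-0.36]]'
```

```text
clock: 34.6
position: [0.5941, -0.1208, 0.0921]
ee_rot: [1.0, 0.019, -0.0, 0.0]
ft_force: [2.1, -4.9, 0.6]
grip_width: 0.318
grasp_force: 2.7
```

```bash
python3 -m pendant '[[0,0.03,0,0,0,0,-0.36],[0,0.06,0,0,0,0,-0.36],[0,0.06,0,0,0,0,-0.36],[0,0.06,0,0,0,0,-0.36],[0,0.06,0,0,0,0,-0.36],[0,0.06,0,0,0,0,-0.36],[0,0.06,0,0,0,0,-0.36],[0,0.06,0,0,0,0,-0.36],[0,0.06,0,0,0,0,-0.36],[0,0.06,0,0,0,0,-0.36]]'
```

```text
clock: 35.85
position: [0.5946, -0.1228, 0.0924]
ee_rot: [1.0, 0.019, 0.0, 0.0]
ft_force: [0.1, -0.2, -0.2]
grip_width: 0.321
grasp_force: 0.0
```

Nothing is touching now. Rising.

```bash
python3 -m pendant '[[0,0,-0.1,0,0,0,-0.36],[0,0,-0.3,0,0,0,-0.36],[0,0,-0.7,0,0,0,-0.36],[0,0,-1.2,0,0,0,-0.36],[0,0,-1.8,0,0,0,-0.36],[0,0,-2.4,0,0,0,-0.36],[0,0,-3,0,0,0,-0.36],[-0.4,1,-3,0,0,0,-0.36],[-0.8,2,-3,0,0,0,-0.36],[-1.2,3,-3,0,0,0,-0.36]]'
python3 cap.py|head -1; python3 tail.py
python3 - <<'E'
from h import *
im,d=manip.camera('side');cv2.imwrite('pics/s7.png',cv2.resize(im[120:260,220:440,::-1],None,fx=3.5,fy=3.5))
im,d=manip.camera('wrist')
for t in ['brace_post','push_plate']:
    for cam in ['side','wrist']:
        for r in manip.tip_of(t,cam)[:1]: print(t,cam,r['p'],np.round(onz(cam,r['pixel'],.1),3))
E
```

```text
clock: 37.1
position: [0.5399, -0.2765, 0.2443]
ee_rot: [1.0, 0.019, 0.001, 0.0]
ft_force: [0.7, -0.9, -0.8]
grip_width: 0.318
grasp_force: 0.0
cap 356.37931034482756 213.27586206896552 29
tail 269 279 42 [0.55765187 0.21042922 0.06      ]
brace_post side 0.86 [ 0.599 -0.14   0.1  ]
brace_post wrist 0.6 [ 0.603 -0.118  0.1  ]
push_plate side 0.79 [ 0.551 -0.075  0.1  ]
push_plate wrist 0.75 [ 0.568 -0.087  0.1  ]
```

View pics/s7.png

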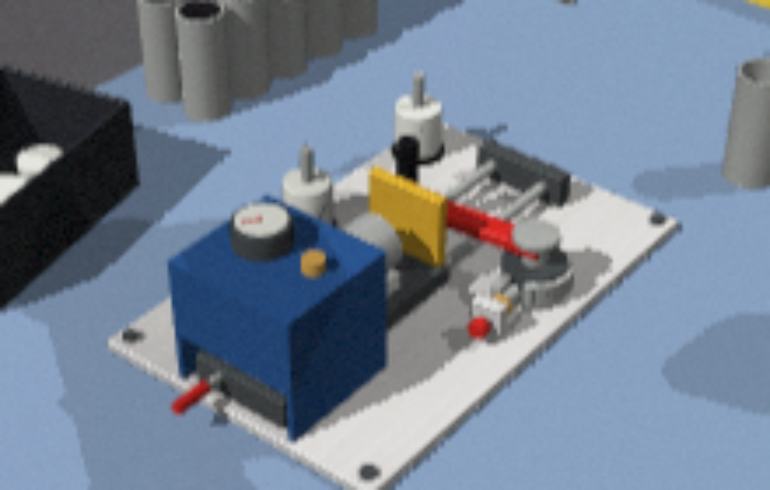

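The shuttle is home with its tail out at (190,395). The brace lies across the rods with the cap still drawn in at (480,327), and both pistons are standing. I'll settle and hand in.

```bash
python3 -m pendant '[[0,0,0,0,0,0,-0.36],[0,0,0,0,0,0,-0.36],[0,0,0,0,0,0,-0.36],[0,0,0,0,0,0,-0.36],[0,0,0,0,0,0,-0.36],[0,0,0,0,0,0,-0.36],[0,0,0,0,0,0,-0.36],[0,0,0,0,0,0,-0.36],[0,0,0,0,0,0,-0.36],[0,0,0,0,0,0,-0.36]]' | head -2; python3 -c "
from workcell import manip
print(manip.hand_in())"
```

```text
clock: 38.75
position: [0.5404, -0.275, 0.2423]
the job is handed in; nothing more can be done
None
```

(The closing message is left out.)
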